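Fetch the master ball from behind the optics

ROBOT

A 6-joint arm with a two-finger parallel gripper is mounted at the origin on the work surface. World frame = base frame: x ahead of the robot, y to its left, z up, the work surface at z = 0. Lengths are in m, angles in degrees, forces in N, time in s.
With the tool pointing down it reaches from about 0.3 to 0.75 m from the base axis. Payload 8.5 kg.
Tool frame: the origin (TCP) lies midway between the tips of the shut fingers; the grasp point (between the pads) lies 19 mm behind it; z points along the fingers, y is the line along which they close (so a half turn about z gives the same grasp; the last joint's range is limited). The gripper opens to 85 mm and grips with 20 to 120 N. Pads are 22 mm wide; open, the fingers measure 114 mm over their backs; the gripper's body (76 mm by 85 mm) begins 54 mm behind the grasp point. The pads swing forward as they close: fully open they stand 13 mm farther back than shut.
Start: joints at [-77.252, 21.807, 74.336, -0, 83.858, -12.336], TCP at [0.233, -0.498, 0.231] pointing down, gripper open.
Joint ranges: [-178.18, 178.18], [-50.72, 133.34], [12.68, 142.11], [-81.47, 261.47], [9.98, 163.14], [-165.26, 165.26]. Speed limits (degrees/s): [136.94, 136.94, 180, 180, 180, 180].

INTERFACE

Orientations are given as a 3x3 rotation matrix whose columns are the frame's x, y, z axes.
In Python, from rig import env, viewer, recognise, pinpoint gives the robot as it stands.
- The arm moves only by the tool move_arm, never from a script. Its argument "plan" is text: rows parted by semicolons, each of 7 numbers parted by spaces: the shift along the tool's x, y, z in m, then the turn, a rotation vector about the tool's x, y, z in rad, then the finger opening in m, from 0 to 0.0854. A call has 1 to 12 rows; each row shifts and turns the commanded pose from where the row before left it, along the tool's axes as they then stand; what a row does not reach is not made up. A row lasts 1/8 s, in which the tool goes at most 62.5 mm and 10.7 degrees, less where a joint would pass 70% of its speed; a pose out of reach is approached as far as the arm can. A call is refused whole if a number of a shift passes 0.0625 or a number of a turn 0.188, either way. A call with a gripper value outside its range is refused whole. The fingers move at their own pace and stop on an object; "grip_force" is the grip in N (left out, the last holds). Time passes only in rows, so rows that do not move let the fingers close. It gives the time, the measured TCP pose, the force, the opening and the grip force at its end, in the units of the state.
- env.observe(): the state, without advancing time (a new reading comes with each control period).
- viewer.get_image(name): name is "scene" or "top" or "wrist"; returns (picture, depth): 400x640x3 uint8, red, green, blue; 400x640 float32, m along the optical axis (not along the pixel's ray), 0 where there is no reading.
- viewer.calibration(name): a dict with "fx", "fy", "cx", "cy" (pixels), "R" (3x3) and "t" (3): a world point X has camera coordinates R X + t. Camera axes: x right, y down, z forward; pixel columns grow to the right and rows downward; lengths in m; the calibration is good to about 2 mm. A picture is of the moment at which its call begins: read the wrist's pose just before it. calibration takes no time and is no camera call; for the wrist camera it gives the pose at the moment of the call.
- env.close_job(): hands the job in; it is judged then, once.
Trained networks look in the newest picture that a camera, given by its name, has taken for a name from the list of things; names that differ only in an ending like _2 or _b are one class to them, and where a whole thing is asked for, a point or a joint stands for the part that bears it (a point fixed in the world has none). Each returns a list of dicts, best first, with "conf" (0 to 1); they miss things now and then, are a little off and sometimes report something else, mostly with a low value. They report only what shows in the picture. A call takes as long as a camera call. They do not tell look-alikes from the thing itself.
- recognise(camera, name): "extent" ([centre column, centre row, width, height] in pixels, round what is visible of it).
- pinpoint(camera, name): "pixel" ([column, row] in pixels: a listed point, or the origin of a listed thing).
The state is a dict: "time_s": time; "q": joint angles; "qvel": joint speeds; "joint_efforts": joint torques, N m; "position": TCP position; "tool_rot": TCP orientation; "ft_force": force on the tool from outside, world axes, zero at the start; "wrist_torque": the same for the moment, N m; "grip_width": finger opening in m; "gripper_force": force on a finger pad.
Only numpy, scipy, OpenCV 4.12 (cv2) and the standard library are available. Lean on these libraries where they do the work, as an engineer would, in place of code of your own. Each camera call takes 0.05 s, during which the arm holds its last target. There are 200 camera calls.

TASK

Set up the ball check: on the black breadboard the white master ball on its steel pedestal stands hemmed in behind the tall lens barrel and the square beam-splitter housing. First stand these two on the dark grey rubber mat, then take the ball and stand it on the middle of the round stage in front of the red probe, and after that return the barrel and the housing to exactly the spots on the breadboard where each stood at the start. Set everything down gently and upright, never dropping or tipping it, and do not shift the loupe, the screwdriver, the mouse or the case.

Things in the scene. Friction and masses are not known exactly. Their poses are not given: they have to be found in the camera images.
- barrel: lens barrel, black, round, upright, 120 mm tall, glass lens on top; diameter 40 mm up to 55 mm height, then a 33 mm waist with a brass band, 38 mm from 69 mm up to the top; about 0.35 kg. Origin: centre of its underside, z up. Starts on the breadboard in front of the ball, left or right, about 64 mm (centres) beside the housing; it must return to this start spot
- housing: beam-splitter housing, bare aluminium, upright square column 36 x 36 mm and 105 mm tall with a round window in each side; about 0.4 kg. Origin: centre of its underside, z up, x and y normal to its flat sides. It starts standing on the breadboard in front of the ball, beside the barrel; this start spot is where it must return
- ball: master ball: white ceramic ball, 28 mm diameter, fixed on a plain steel pedestal 40 mm in diameter and 30 mm high; 54 mm tall in all, about 0.25 kg. Origin: centre of the pedestal's underside, z up. Starts on the breadboard behind (farther from the robot than) the barrel and the housing, 45 to 70 mm from each (centres): no room for the gripper until they are gone
- board: black breadboard plate 150 x 150 x 12 mm with a grid of small holes, fixed. Origin: centre of its underside, on the table; top surface 12 mm above; x points away from the robot (from the two tall things towards the ball), y to the left along the row of the two tall things
- mat: plain dark grey rubber mat, 120 mm (its x) by 180 mm (its y), 4 mm thick, fixed, empty at the start: the side area. Origin: centre of its underside, on the table; top surface 4 mm above
- stage_top (a point): centre of the top face of the round aluminium stage (84 mm diameter, 40 mm above the table, marked with a thin dark 48 mm circle), fixed on a black base 110 mm square; z up, x towards the red probe, which stands 84 to 150 mm beyond the centre along x, 50 mm wide, up to 50 mm above this point. A micrometer screw sticks out to -y, low on the base
- loupe: bystander: black round loupe, 32 mm diameter, 30 mm tall, between the work areas. Origin: centre of its underside
- driver: bystander: screwdriver lying flat, 150 mm long, under 35 mm high, handle towards its -x, between the work areas. Origin: below its middle, on the table
- mouse: bystander: black computer mouse 100 x 60 x 30 mm, far part of the table. Origin: centre of its underside
- case: bystander: closed lens case 70 x 70 x 28 mm, grey with a white lid, far part of the table. Origin: centre of its underside
Things that resemble listed ones, but are neither listed nor needed, are in the scene too. What is shaped like the barrel but green, orange or purple is not meant.

How it is judged:
By the outcome, as a careful person would: the job done as asked, in the order asked, and still so for the second after the job is handed in, with the robot touching nothing.
It also fails if it takes over 128 s, if anything falls off the work surface, if the arm or the gripper's body presses on something with over 40 N, if the wrist force passes 120 N, or if a joint passes its speed limit or range.

## Working session

There is one attempt and no reset: what is moved stays moved. The work goes in short steps, Python scripts to look and compute and a tool call to move; the robot and the scene stay as the last step left them, time stands still between calls to the robot, and variables do not carry over. Pictures are saved under pics/ and viewed, at most 14 in all, crops included, and the job is handed in when it is done.

Besides the shell and the picture viewer there is one more tool, called after "Call:" in YAML: its name, and indented under it one key for each argument. move_arm: Moves the arm, as the interface text tells. Its arguments: {"type":"object","properties":{"plan":{"type":"string"},"grip_force":{"type":"number"}},"required":["plan"]}

```bash
ls; mkdir -p pics; python3 - <<'E'
from rig import env, viewer, recognise, pinpoint
import cv2, numpy as np
s=env.observe(); print(s)
for n in ("top","scene"):
    im,d=viewer.get_image(n); cv2.imwrite(f"pics/{n}0.png",im[:,:,::-1]); np.save(f"pics/{n}_d.npy",d)
    print(n,viewer.calibration(n))
    for k in ("barrel","housing","ball","board","mat","stage_top","loupe","driver","mouse","case"):
        print(k,[(np.round(r["pixel"]),round(r["conf"],2)) for r in pinpoint(n,k)][:4])
E
```

```text
pics
{'time_s': 0.0, 'q': array([-7.72525304e+01,  2.18413042e+01,  7.43843552e+01, -2.97430757e-04,
        8.38564037e+01, -1.23359661e+01]), 'qvel': array([ 0.06162328,  0.00941707,  0.00659529,  0.09015722,  0.10062996,
       -0.01547377]), 'joint_efforts': array([ 2.24148593e-03, -4.48455119e+01, -2.31276673e+01, -6.92760477e-05,
        4.78939895e-03, -4.80018883e-06]), 'position': array([ 0.23309698, -0.4978508 ,  0.23071117]), 'tool_rot': array([[ 9.05691209e-01,  4.23937885e-01, -3.21070784e-04],
       [ 4.23937900e-01, -9.05690184e-01,  1.39582885e-03],
       [ 3.00954073e-04, -1.40030399e-03, -9.99998974e-01]]), 'ft_force': array([ 0.13800572, -0.30538415,  0.03153187]), 'wrist_torque': array([ 0.02070271, -0.00212239,  0.00175189]), 'gripper_force': 0.0, 'grip_width': 0.0854634647075117}
top {'fx': 435.30210242088776, 'fy': 435.30210242088776, 'cx': 320.1948084038368, 'cy': 202.32960546278096, 'R': array([[-0.01634025, -0.99985309,  0.00517633],
       [-0.98841752,  0.01537174, -0.15097851],
       [ 0.15087676, -0.0075834 , -0.98852349]]), 't': array([0.04841805, 0.
[... 654 characters left out ...]
78755014342948, 'R': array([[-0.51020558,  0.85992717, -0.014681  ],
       [ 0.51713381,  0.2930931 , -0.80415736],
       [-0.68721386, -0.41787761, -0.59423515]]), 't': array([ 0.24307291, -0.25852494,  1.35787746])}
barrel [(array([437., 237.]), 0.94), (array([495., 244.]), 0.86), (array([451., 213.]), 0.78)]
housing []
ball [(array([420., 245.]), 0.85)]
board [(array([420., 244.]), 0.86)]
mat [(array([303., 198.]), 0.56)]
stage_top [(array([217., 156.]), 0.94)]
loupe [(array([362., 211.]), 0.45), (array([303., 199.]), 0.27)]
driver [(array([253., 186.]), 0.63), (array([437., 238.]), 0.4)]
mouse [(array([192., 226.]), 0.69), (array([216., 156.]), 0.18)]
case [(array([311., 281.]), 0.73)]
```

```bash
python3 - <<'E'
import cv2
a=cv2.imread("pics/top0.png")[110:310,140:500]
cv2.imwrite("pics/t1.png",cv2.resize(a,None,fx=2.2,fy=2.2,interpolation=cv2.INTER_CUBIC))
b=cv2.imread("pics/scene0.png")[100:340,160:520]
cv2.imwrite("pics/s1.png",cv2.resize(b,None,fx=2.2,fy=2.2,interpolation=cv2.INTER_CUBIC))
E
```

```text
(no output)
```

View pics/t1.png

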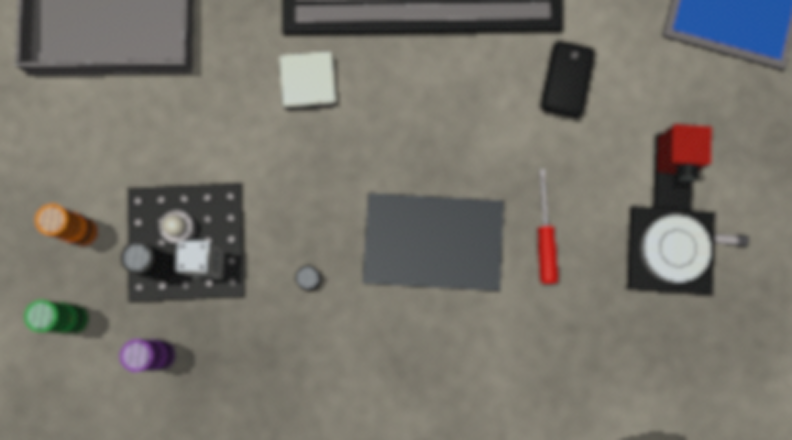

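View pics/s1.png

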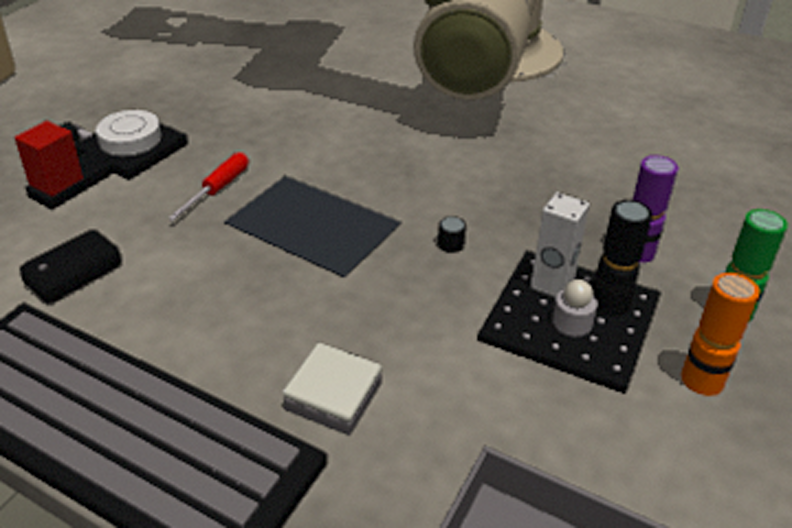

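The top view shows the barrel top at (202,227), housing top (228,226), ball (220,213), mat (337,220) and stage (448,223). The coloured look-alikes stand left and below. Next I turn these into metric positions.

```bash
cat > h.py <<'E'
import numpy as np, cv2
from rig import env, viewer, recognise, pinpoint
def ray(c,uv,z):
    d=c["R"].T@np.array([(uv[0]-c["cx"])/c["fx"],(uv[1]-c["cy"])/c["fy"],1.]); o=-c["R"].T@c["t"]
    return o+d*(z-o[2])/d[2]
def cloud(c,d):
    v,u=np.mgrid[:400,:640]; P=np.stack([(u-c["cx"])/c["fx"]*d,(v-c["cy"])/c["fy"]*d,d],-1)-c["t"]
    return P@c["R"]
def rect(m,P):  # min-area rect of masked points in xy
    q=P[m][:,:2]; r=cv2.minAreaRect((q*1000).astype(np.float32)); return len(q),np.round(q.mean(0),4),np.round(np.median(P[m][:,2]),4),np.round(np.r_[r[0],r[1],r[2]],1)
E
python3 - <<'E'
from h import *
c=viewer.calibration("top"); d=np.load("pics/top_d.npy"); P=cloud(c,d)
for n,uv,z in (("barrel",(202.3,227.3),.132),("housing",(227.7,226.4),.117),("ball",(220,212.7),.06),("stage",(447.7,222.7),.04),("mat",(337,220),.004),("board",(224.5,220),.012),("loupe",(280,236),.03),("driver",(387,212),.02),("purple",(202.5,271),.12),("orange",(164,209),.12)):
    print(n,np.round(ray(c,uv,z),3))
im=cv2.imread("pics/top0.png"); g=im.sum(2)
v,u=np.mgrid[:400,:640]
def box(a,b,e,f): return (u>a)&(u<b)&(v>e)&(v<f)
Z=P[...,2]
print("barrel",rect(box(192,213,218,240)&(Z>.124),P))
print("housing",rect(box(214,240,215,240)&(Z>.109)&(Z<.125),P))
print("ball",rect(box(205,235,200,218)&(Z>.03)&(Z<.075),P))
print("stage",rect(box(428,468,205,240)&(Z>.035)&(Z<.05),P))
m=box(195,255,190,250)&(g<150)
for n,R,th in (("board",(190,258,188,252),150),("mat",(295,380,190,250),200)):
    m=box(*R)&(g<th); Q=np.array([ray(c,(a,b),.012 if n=="board" else .004) for b,a in np.argwhere(m)]); r=cv2.minAreaRect((Q[:,:2]*1000).astype(np.float32)); print(n,r)
E
```

```text
barrel [0.52  0.343 0.132]
housing [0.522 0.281 0.117]
ball [0.566 0.314 0.06 ]
stage [ 0.531 -0.316  0.04 ]
mat [ 0.547 -0.009  0.004]
board [0.551 0.312 0.012]
loupe [0.502 0.153 0.03 ]
driver [ 0.566 -0.151  0.02 ]
purple [0.409 0.343 0.12 ]
orange [0.57  0.447 0.12 ]
barrel (182, array([0.5184, 0.337 ]), np.float64(0.1309), array([473.3, 203.6, 335.4,  36.3,  71.3]))
housing (196, array([0.5222, 0.2818]), np.float64(0.1158), array([5.221e+02, 2.818e+02, 3.490e+01, 3.530e+01, 5.000e-01]))
ball (151, array([0.5691, 0.316 ]), np.float64(0.0516), array([570.8, 319.9,  32.8,  39.2,   6.6]))
stage (656, array([ 0.5305, -0.316 ]), np.float64(0.0386), array([ 531.3, -315.7,   82.6,   81.6,   86.9]))
board ((538.6267700195312, 306.0980529785156), (82.00271606445312, 133.19615173339844), 1.1314977407455444)Traceback (most recent call last):
  File "<stdin>", line 15, in <module>
IndexError: too many indices for array: array is 1-dimensional, but 2 were indexed
```

Call:
move_arm:
  plan: "0 0 -0.0143 0 0 -0.1619 0.0854;0 0 -0.0143 0 0 -0.1619 0.0854;0 0 -0.0143 0 0 -0.1619 0.0854;0 0 -0.0143 0 0 -0.1619 0.0854;0 0 -0.0143 0 0 -0.1619 0.0854;0 0 -0.0143 0 0 -0.1619 0.0854;0 0 -0.0143 0 0 -0.1616 0.0854;0.055 0.0155 0 0 0 0 0.0854;0.055 0.0155 0 0 0 0 0.0854;0.055 0.0155 0 0 0 0 0.0854;0.055 0.0155 0 0 0 0 0.0854;0.055 0.0155 0 0 0 0 0.0854"

```text
time_s: 2.6
position: [0.3107, -0.2213, 0.3315]
tool_rot: [[0.001, 1.0, 0.0], [1.0, -0.001, -0.0], [-0.0, 0.0, -1.0]]
ft_force: [1.0, -0.1, -0.2]
grip_width: 0.0855
gripper_force: 0.0
```

Call:
move_arm:
  plan: "0.059 0.0155 0 0 0 0 0.0854;0.059 0.0155 0 0 0 0 0.0854;0.059 0.0155 0 0 0 0 0.0854;0.059 0.0155 0 0 0 0 0.0854;0.059 0.0155 0 0 0 0 0.0854;0.059 0.0155 0 0 0 0 0.0854;0.059 0.0155 0 0 0 0 0.0854;0.059 0.0155 0 0 0 0 0.0854;0.059 0.0155 0 0 0 0 0.0854;0 0 0 0 0 0 0.0854;0 0 0 0 0 0 0.0854"

```text
time_s: 3.98
position: [0.45, 0.3076, 0.3313]
tool_rot: [[-0.0, 1.0, -0.0], [1.0, 0.0, -0.0], [-0.0, -0.0, -1.0]]
ft_force: [-0.1, -0.6, 0.4]
grip_width: 0.0852
gripper_force: 0.0
```

```bash
python3 - <<'E'
from h import *
s=env.observe(); print(s["position"],s["tool_rot"],s["time_s"])
c=viewer.calibration("wrist"); im,d=viewer.get_image("wrist"); cv2.imwrite("pics/w1.png",im[:,:,::-1]); np.savez("pics/w1.npz",d=d,im=im,**c)
print(-c["R"].T@c["t"],c["R"],c["fx"])
E
```

```text
[0.45001225 0.30757436 0.33129016] [[-2.40205753e-04  9.99999899e-01 -3.80610640e-04]
 [ 9.99999864e-01  2.40029751e-04 -4.62398103e-04]
 [-4.62306698e-04 -3.80721659e-04 -9.99999821e-01]] 3.975
[0.44804294 0.37601429 0.47472439] [[ 9.99999759e-01 -5.79532794e-04 -3.81831489e-04]
 [-4.52449839e-04 -9.61582443e-01  2.74515939e-01]
 [-5.26253445e-04 -2.74515700e-01 -9.61582474e-01]] 355.33726903245554
```

View pics/w1.png

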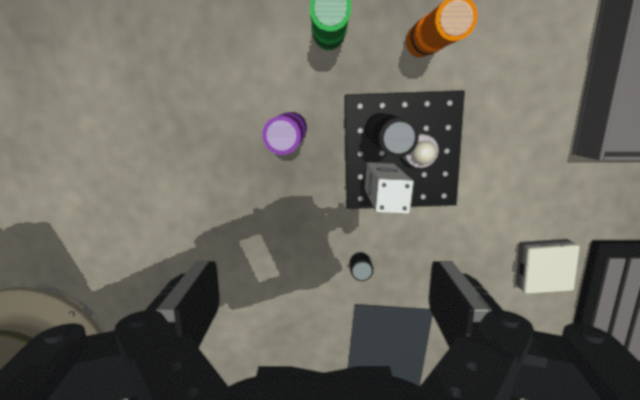

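The wrist view shows the barrel top at (398,137), housing top (393,195) with a slight yaw, ball (424,151), board corners, and purple (283,134).

```bash
python3 - <<'E'
from h import *
f=np.load("pics/w1.npz"); c={k:f[k] for k in ("R","t","fx","fy","cx","cy")}; P=cloud(c,f["d"]); Z=P[...,2]; g=f["im"].astype(int).sum(2)
v,u=np.mgrid[:400,:640]
def box(a,b,e,k): return (u>a)&(u<b)&(v>e)&(v<k)
print("barrel",rect(box(375,420,112,165)&(Z>.122),P))
mh=box(370,416,170,218)&(Z>.110)
print("housing",rect(mh,P)); print("ball",rect(box(400,442,130,172)&(Z>.05)&(Z<.08)&(g>250),P)); print("ped",rect(box(400,446,126,176)&(Z>.034)&(Z<.049),P))
# colour-based edges
def planar(m,z):
    k=cv2.findContours(m.astype(np.uint8),cv2.RETR_EXTERNAL,cv2.CHAIN_APPROX_NONE)[0]; k=max(k,key=cv2.contourArea)[:,0]
    Q=np.array([ray(c,p,z)[:2]*1000 for p in k],np.float32); return cv2.minAreaRect(Q),cv2.minEnclosingCircle(Q),cv2.fitEllipse(Q)
print("housing col",planar(box(370,416,170,218)&(g>480),.117)[0])
print("barrel",planar(box(375,420,112,165)&(Z>.122),.132)[1:])
print("lens",planar(box(375,420,112,165)&(Z>.122)&(g>250),.132)[1:])
print("ball",planar(box(405,440,135,167)&(Z>.047)&(g>250),.052)[1:])
bd=box(335,475,82,215)&(g<160)&(Z<.03); print("board",planar(cv2.morphologyEx(bd.astype(np.uint8),cv2.MORPH_CLOSE,np.ones((9,9))),.012)[0])
print("purple",rect(box(255,312,105,165)&(Z>.11),P))
E
```

```text
barrel (1317, array([0.5176, 0.3444]), np.float64(0.1332), array([496.7, 361.3,  37.4,  94.6,  51.6]))
housing (1228, array([0.5196, 0.2834]), np.float64(0.1177), array([500. , 323.5,  46.8, 140.2,  26.2]))
ball (435, array([0.5643, 0.3197]), np.float64(0.0629), array([561. , 310.9,  45.6,  25.5,  56.9]))
ped (261, array([0.5667, 0.3181]), np.float64(0.0427), array([569.3, 317. ,  39.1,  32.6,  60.3]))
housing col ((520.8612670898438, 281.5595397949219), (35.965763092041016, 35.511898040771484), 87.28047943115234)
barrel (((518.5980224609375, 344.35101318359375), 20.021896362304688), ((518.5360107421875, 343.7818603515625), (37.03901672363281, 38.727108001708984), 65.3358154296875))
lens (((519.5413818359375, 343.4872741699219), 15.227394104003906), ((519.4835815429688, 343.4283447265625), (29.349851608276367, 29.770292282104492), 125.32795715332031))
ball (((567.893798828125, 318.2164001464844), 15.136646270751953), ((567.2088623046875, 318.24102783203125), (26.832656860351562, 27.841350555419922), 61.573936462402344))
board ((550.2064819335938, 313.2448425292969), (147.5098876953125, 146.41220092773438), 2.3907384872436523)
purple (1208, array([0.4068, 0.3453]), np.float64(0.1212), array([420.5, 348.6,  67.9,  37.8,  15.8]))
```

Call:
move_arm:
  plan: "-0.004 0.035 0.03 0 0 0 0.0854;-0.004 0.035 0.03 0 0 0 0.0854;0 0 0.036 0 0 0 0.0854;0 0 0.035 0 0 0 0.0854;0 0 0 0 0 0 0.0854;0 0 0 0 0 0 0.0854;0 0 0 0 0 0 0.0854"

```text
time_s: 4.9
position: [0.5207, 0.2999, 0.2024]
tool_rot: [[0.0, 1.0, 0.003], [1.0, -0.0, 0.001], [0.001, 0.003, -1.0]]
ft_force: [-0.3, -0.4, -0.8]
grip_width: 0.0852
gripper_force: 0.0
```

```bash
python3 - <<'E'
from h import *
s=env.observe(); print(s["position"],s["time_s"])
c=viewer.calibration("wrist"); im,d=viewer.get_image("wrist"); cv2.imwrite("pics/w2.png",im[:,:,::-1]); np.savez("pics/w2.npz",d=d,im=im,**c)
P=cloud(c,d); Z=P[...,2]; g=im.astype(int).sum(2)
X,Y=P[...,0],P[...,1]
def near(x,y,r): return (abs(X-x)<r)&(abs(Y-y)<r)&(d>0)
def planar(m,z):
    k=cv2.findContours(m.astype(np.uint8),cv2.RETR_EXTERNAL,cv2.CHAIN_APPROX_NONE)[0]; k=max(k,key=cv2.contourArea)[:,0]
    return np.array([ray(c,p,z)[:2]*1000 for p in k],np.float32)
for th in (400,450,500):
  q=planar(near(.521,.282,.03)&(Z>.105)&(Z<.13)&(g>th),.117); print("housing",cv2.minAreaRect(q))
q=planar(near(.521,.282,.03)&(Z>.105)&(Z<.13)&(g>450),.117)
r=cv2.minAreaRect(q); ctr=np.array(r[0])
D=q-ctr
for a in (np.array([1,0]),np.array([-1,0]),np.array([0,1]),np.array([0,-1])):
    m=(D@a>14)&(abs(D@a[::-1])<14); vx,vy,_,_=cv2.fitLine(q[m],cv2.DIST_HUBER,0,.01,.01).ravel(); print(a,m.sum(),(np.degrees(np.arctan2(vy,vx))+45)%90-45,q[m].mean(0))
q=planar(near(.52,.343,.026)&(Z>.122)&(Z<.145),.132); print("barrel",cv2.fitEllipse(q))
q=planar(near(.52,.343,.026)&(Z>.122)&(Z<.145)&(g>250),.132); print("lens",cv2.fitEllipse(q))
E
```

```text
[0.52072378 0.29985894 0.2023806 ] 4.9
housing ((520.8521728515625, 282.0690002441406), (36.46729278564453, 35.778812408447266), 87.17383575439453)
housing ((521.1311645507812, 282.2626037597656), (35.40785598754883, 35.12605285644531), 87.28559875488281)
housing ((521.42333984375, 289.412841796875), (20.34798240661621, 34.92633819580078), 87.49174499511719)
[1 0] 38 -4.923584 [538.00366 282.19534]
[-1  0] 45 -2.3726196 [504.48178 280.50156]
[0 1] 41 -2.726406 [521.18744 299.62595]
[ 0 -1] 40 -5.2066154 [521.0994  265.54166]
barrel ((519.1767578125, 343.5115051269531), (37.1071891784668, 37.35330581665039), 1.0782464742660522)
lens ((519.263427734375, 343.51141357421875), (29.697742462158203, 29.77197265625), 164.8509979248047)
```

View pics/w2.png

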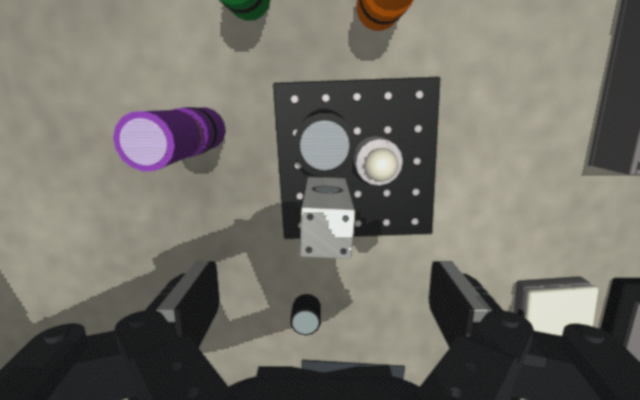

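The housing is yawed by about -3° (top edge (303,207)-(355,209)) at (0.521, 0.282). The barrel is at (0.5193, 0.3435). I descend over the barrel with the fingers fore and aft.

Call:
move_arm:
  plan: "0.022 -0.001 0 0 0 0 0.0854;0.022 0 0 0 0 0 0.0854;0 0 0.03 0 0 0 0.0854;0 0 0.03 0 0 0 0.0854;0 0 0.03 0 0 0 0.0854;0 0 0.02 0 0 0 0.0854;0 0 0.0085 0 0 0 0.0854;0 0 0 0 0 0 0.0854;0 0 0 0 0 0 0.0854"

```text
time_s: 6.08
position: [0.5196, 0.3443, 0.0829]
tool_rot: [[-0.0, 1.0, 0.002], [1.0, 0.0, 0.001], [0.001, 0.002, -1.0]]
ft_force: [-0.3, -0.5, -1.0]
grip_width: 0.0851
gripper_force: 0.0
```

Call:
move_arm:
  plan: "-0.0007 -0.0003 0 0 0 0 0.06;0 0 0 0 0 0 0.048;0 0 0 0 0 0 0.044;0 0 0 0 0 0 0.041;0 0 0 0 0 0 0.039;0 0 0 0 0 0 0.037;0 0 0 0 0 0 0.034;0 0 0 0 0 0 0.03;0 0 0 0 0 0 0.03;0 0 0 0 0 0 0.03"
  grip_force: 40

```text
time_s: 7.32
position: [0.5193, 0.3432, 0.0823]
tool_rot: [[0.0, 1.0, 0.001], [1.0, -0.0, 0.0], [0.0, 0.001, -1.0]]
ft_force: [4.1, -0.1, 4.2]
grip_width: 0.0369
gripper_force: 40.1
```

Call:
move_arm:
  plan: "0 0 -0.01 0 0 0 0.03;0 0 -0.03 0 0 0 0.03;0 0 -0.04 0 0 0 0.03;0 0 -0.035 0 0 0 0.03;0 0 -0.015 0 0 0 0.03;-0.03 0.004 0 0 0 0 0.03;-0.05 0.004 0 0 0 0 0.03;-0.055 0.004 0 0 0 0 0.03;-0.055 0.004 0 0 0 0 0.03;-0.055 0.004 0 0 0 0 0.03;-0.04 0.004 0 0 0 0 0.03;-0.02 0.004 0 0 0 0 0.03"

```text
time_s: 8.82
position: [0.5461, 0.0366, 0.2107]
tool_rot: [[0.002, 1.0, -0.004], [1.0, -0.002, 0.001], [0.001, -0.004, -1.0]]
ft_force: [-0.5, -0.2, -4.5]
grip_width: 0.0369
gripper_force: 41.0
```

Call:
move_arm:
  plan: "0 0 0 0 0 0 0.03;0 0 0.03 0 0 0 0.03;0 0 0.04 0 0 0 0.03;0 0 0.035 0 0 0 0.03;0 0 0.02 0 0 0 0.03;0 0 0.008 0 0 0 0.03;0 0 0 0 0 0 0.03;0 0 0 0 0 0 0.03"

```text
time_s: 9.82
position: [0.5473, 0.0385, 0.0798]
tool_rot: [[-0.0, 1.0, 0.002], [1.0, 0.0, -0.0], [-0.0, 0.002, -1.0]]
ft_force: [0.5, 0.5, -4.0]
grip_width: 0.0371
gripper_force: 41.0
```

Call:
move_arm:
  plan: "0 0 0.002 0 0 0 0.03;0 0 0.0015 0 0 0 0.03;0 0 0.001 0 0 0 0.03;0 0 0 0 0 0 0.03;0 0 0 0 0 0 0.03"

```text
time_s: 10.45
position: [0.5469, 0.0382, 0.0745]
tool_rot: [[0.0, 1.0, 0.0], [1.0, -0.0, 0.0], [0.0, 0.0, -1.0]]
ft_force: [-1.0, 0.3, -5.1]
grip_width: 0.037
gripper_force: 41.1
```

Call:
move_arm:
  plan: "0 0 0.0005 0 0 0 0.03;0 0 0 0 0 0 0.03"

```text
time_s: 10.7
position: [0.5469, 0.0382, 0.0743]
tool_rot: [[-0.0, 1.0, 0.0], [1.0, 0.0, -0.0], [-0.0, 0.0, -1.0]]
ft_force: [-1.1, 0.7, -0.8]
grip_width: 0.0372
gripper_force: 41.0
```

Call:
move_arm:
  plan: "0 0 0 0 0 0 0.04;0 0 0 0 0 0 0.05;0 0 0 0 0 0 0.07;0 0 0 0 0 0 0.0854;0 0 -0.01 0 0 0 0.0854;0 0 -0.04 0 0 0 0.0854;0 0 -0.05 0 0 0 0.0854;0 0 -0.035 0 0 0 0.0854;0.03 -0.004 0 0 0 0 0.0854;0.05 -0.004 0 0 0 0 0.0854;0.05 -0.004 0 0 0 0 0.0854;0.05 -0.004 0 0 0 0 0.0854"

```text
time_s: 12.2
position: [0.5306, 0.2197, 0.2098]
tool_rot: [[0.0, 1.0, 0.001], [1.0, -0.0, 0.0], [0.0, 0.001, -1.0]]
ft_force: [0.5, 1.2, -0.3]
grip_width: 0.0855
gripper_force: 0.0
```

Call:
move_arm:
  plan: "0.04 -0.004 0 0 0 0 0.0854;0.024 -0.006 0 0 0 0.0524 0.0854;0 0 0 0 0 0 0.0854;0 0 0 0 0 0 0.0854"

```text
time_s: 12.7
position: [0.521, 0.2815, 0.2093]
tool_rot: [[0.052, 0.999, 0.0], [0.999, -0.052, -0.0], [-0.0, 0.0, -1.0]]
ft_force: [-0.0, -0.3, 0.1]
grip_width: 0.0855
gripper_force: 0.0
```

```bash
python3 - <<'E'
from h import *
s=env.observe(); print(s["position"],s["tool_rot"])
c=viewer.calibration("wrist"); im,d=viewer.get_image("wrist"); cv2.imwrite("pics/w3.png",im[:,:,::-1]); np.savez("pics/w3.npz",d=d,im=im,**c)
P=cloud(c,d); Z=P[...,2]; X,Y=P[...,0],P[...,1]
m=((abs(X-.521)<.03)&(abs(Y-.282)<.03)&(Z>.105)&(Z<.13)&(im.astype(int).sum(2)>400)).astype(np.uint8)
k=max(cv2.findContours(m,cv2.RETR_EXTERNAL,cv2.CHAIN_APPROX_NONE)[0],key=cv2.contourArea)[:,0]
print(cv2.minAreaRect(np.array([ray(c,p,.117)[:2]*1000 for p in k],np.float32)))
E
```

```text
[0.52103553 0.28150734 0.20930562] [[ 5.19995520e-02  9.98647034e-01  3.85664287e-04]
 [ 9.98647092e-01 -5.19994770e-02 -2.02069605e-04]
 [-1.81741870e-04  3.95650047e-04 -9.99999905e-01]]
((520.9309692382812, 283.1612548828125), (37.23616409301758, 35.90474319458008), 86.96481323242188)
```

View pics/w3.png

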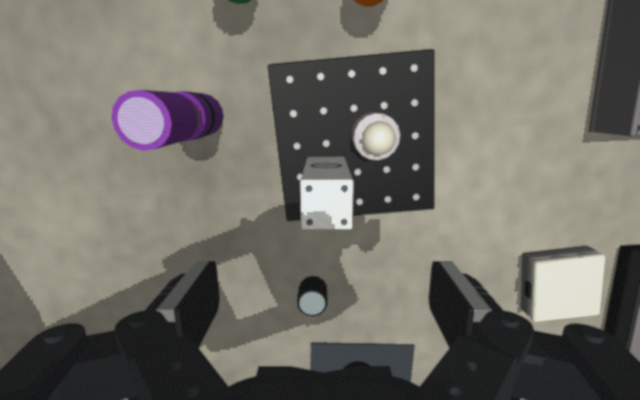

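The housing top (301-352, 177-229) is now square to the image, so yaw -3° is right. I descend and grip.

Call:
move_arm:
  plan: "0.0005 0 0.03 0 0 0 0.0854;0 0 0.04 0 0 0 0.0854;0 0 0.035 0 0 0 0.0854;0 0 0.018 0 0 0 0.0854;0 0 0.006 0 0 0 0.0854;0 0 0 0 0 0 0.0854;0 0 0 0 0 0 0.0854"

```text
time_s: 13.62
position: [0.5214, 0.2826, 0.0809]
tool_rot: [[0.053, 0.999, 0.002], [0.999, -0.053, 0.001], [0.001, 0.002, -1.0]]
ft_force: [1.0, -0.9, -0.1]
grip_width: 0.0852
gripper_force: 0.0
```

Call:
move_arm:
  plan: "0 0 0 0 0 0 0.06;0 0 0 0 0 0 0.046;0 0 0 0 0 0 0.042;0 0 0 0 0 0 0.039;0 0 0 0 0 0 0.037;0 0 0 0 0 0 0.035;0 0 0 0 0 0 0.03;0 0 0 0 0 0 0.028;0 0 0 0 0 0 0.028;0 0 0 0 0 0 0.028"
  grip_force: 40

```text
time_s: 14.88
position: [0.5213, 0.2827, 0.0802]
tool_rot: [[0.052, 0.999, 0.001], [0.999, -0.052, 0.0], [0.0, 0.001, -1.0]]
ft_force: [3.5, -0.4, 4.1]
grip_width: 0.0357
gripper_force: 40.9
```

Call:
move_arm:
  plan: "0 0 -0.01 0 0 0 0.028;0 0 -0.03 0 0 0 0.028;0 0 -0.045 0 0 0 0.028;0 0 -0.035 0 0 0 0.028;0 0 -0.015 0 0 0 0.028;-0.028 0.006 0 0 0 0 0.028;-0.05 0.006 0 0 0 0 0.028;-0.055 0.006 0 0 0 0 0.028;-0.055 0.006 0 0 0 0 0.028;-0.055 0.006 0 0 0 0 0.028;-0.05 0.006 0 0 0 0 0.028;-0.03 0.006 0 0 0 0 0.028"

```text
time_s: 16.38
position: [0.545, -0.0441, 0.2135]
tool_rot: [[0.054, 0.999, -0.004], [0.999, -0.054, 0.001], [0.001, -0.004, -1.0]]
ft_force: [0.0, 0.4, -2.9]
grip_width: 0.0354
gripper_force: 40.7
```

Call:
move_arm:
  plan: "-0.01 0.001 0 0 0 0 0.028;0 0 0 0 0 0 0.028;0 0 0.035 0 0 0 0.028;0 0 0.045 0 0 0 0.028;0 0 0.035 0 0 0 0.028;0 0 0.018 0 0 0 0.028;0 0 0.005 0 0 0 0.028;0 0 0 0 0 0 0.028;0 0 0 0 0 0 0.028"

```text
time_s: 17.5
position: [0.5468, -0.0519, 0.0778]
tool_rot: [[0.052, 0.999, 0.002], [0.999, -0.052, -0.0], [-0.0, 0.002, -1.0]]
ft_force: [-0.1, -0.4, -3.0]
grip_width: 0.0357
gripper_force: 40.8
```

Target TCP z is about 0.0722; lower the rest softly.

Call:
move_arm:
  plan: "0 0 0.002 0 0 0 0.028;0 0 0.0015 0 0 0 0.028;0 0 0.001 0 0 0 0.028;0 0 0.0005 0 0 0 0.028;0 0 0 0 0 0 0.028;0 0 0 0 0 0 0.028"

```text
time_s: 18.25
position: [0.5464, -0.0521, 0.0722]
tool_rot: [[0.052, 0.999, 0.0], [0.999, -0.052, -0.0], [-0.0, 0.0, -1.0]]
ft_force: [-1.0, 0.7, 0.6]
grip_width: 0.0357
gripper_force: 41.2
```

Call:
move_arm:
  plan: "0 0 0 0 0 0 0.04;0 0 0 0 0 0 0.05;0 0 0 0 0 0 0.07;0 0 0 0 0 0 0.0854;0 0 -0.01 0 0 0 0.0854;0 0 -0.04 0 0 0 0.0854;0 0 -0.05 0 0 0 0.0854;0 0 -0.04 0 0 0 0.0854;0.03 0 0 0 0 0 0.0854;0.055 0 0 0 0 0 0.0854;0.055 0 0 0 0 0 0.0854;0.055 0 0 0 0 0 0.0854"

```text
time_s: 19.75
position: [0.5565, 0.1443, 0.2128]
tool_rot: [[0.053, 0.999, 0.001], [0.999, -0.053, 0.0], [0.0, 0.001, -1.0]]
ft_force: [1.3, 0.2, -0.4]
grip_width: 0.0854
gripper_force: 0.0
```

```bash
python3 - <<'E'
from h import *
for n in ("w2","w3"):
    f=np.load(f"pics/{n}.npz"); c={k:f[k] for k in ("R","t","fx","fy","cx","cy")}; P=cloud(c,f["d"]); Z=P[...,2]; g=f["im"].astype(int).sum(2)
    N=(abs(P[...,0]-.567)<.03)&(abs(P[...,1]-.318)<.03)
    def ell(m,z):
        k=max(cv2.findContours(m.astype(np.uint8),cv2.RETR_EXTERNAL,cv2.CHAIN_APPROX_NONE)[0],key=cv2.contourArea)[:,0]
        return cv2.fitEllipse(np.array([ray(c,p,z)[:2]*1000 for p in k],np.float32))
    print(n,"ball",ell(N&(Z>.047)&(g>250),.052),"ped",ell(N&(Z>.033)&(g>200),.042))
E
```

```text
w2 ball ((566.790283203125, 318.3161926269531), (27.215015411376953, 27.888517379760742), 39.58268356323242) ped ((566.0477294921875, 319.091552734375), (38.76657485961914, 40.30284118652344), 47.980865478515625)
w3 ball ((566.836669921875, 318.4670715332031), (27.151611328125, 27.610292434692383), 50.11103439331055) ped ((566.2240600585938, 318.8219909667969), (38.67441177368164, 39.74430847167969), 55.745277404785156)
```

Call:
move_arm:
  plan: "0.05 0.001 0 0 0 0 0.0854;0.055 0 0 0 0 0 0.0854;0.045 0 0 0 0 0 0.0854;0.026 0 0 0 0 0 0.0854;0 0 0 0 0 0 0.0854;0 0 0.04 0 0 0 0.0854;0 0 0.05 0 0 0 0.0854;0 0 0.04 0 0 0 0.0854;0 0 0.02 0 0 0 0.0854;0 0 0 0 0 0 0.0854;0 0 0 0 0 0 0.0854"

```text
time_s: 21.12
position: [0.5676, 0.318, 0.0635]
tool_rot: [[0.053, 0.999, 0.002], [0.999, -0.053, 0.001], [0.001, 0.002, -1.0]]
ft_force: [-0.2, 0.1, -0.2]
grip_width: 0.0853
gripper_force: 0.0
```

Call:
move_arm:
  plan: "0.0005 -0.0008 0.02 0 0 0 0.0854;0 0 0.018 0 0 0 0.0854;0 0 0.008 0 0 0 0.0854;0 0 0.0025 0 0 0 0.0854;0 0 0 0 0 0 0.0854;0 0 0 0 0 0 0.06;0 0 0 0 0 0 0.05;0 0 0 0 0 0 0.046;0 0 0 0 0 0 0.044;0 0 0 0 0 0 0.042;0 0 0 0 0 0 0.04;0 0 0 0 0 0 0.038"
  grip_force: 40

```text
time_s: 22.62
position: [0.5667, 0.3189, 0.014]
tool_rot: [[0.052, 0.999, 0.002], [0.999, -0.052, 0.0], [0.001, 0.002, -1.0]]
ft_force: [3.3, -0.3, 3.4]
grip_width: 0.0381
gripper_force: 19.4
```

Call:
move_arm:
  plan: "0 0 0 0 0 0 0.034;0 0 0 0 0 0 0.032;0 0 0 0 0 0 0.032;0 0 0 0 0 0 0.032"

```text
time_s: 23.12
position: [0.5667, 0.3189, 0.0141]
tool_rot: [[0.052, 0.999, 0.002], [0.999, -0.052, 0.0], [0.001, 0.002, -1.0]]
ft_force: [3.1, -0.4, 5.7]
grip_width: 0.0381
gripper_force: 39.7
```

Call:
move_arm:
  plan: "0 0 -0.008 0 0 0 0.032;0 0 -0.03 0 0 0 0.032;0 0 -0.05 0 0 0 0.032;0 0 -0.055 0 0 0 0.032;0 0 -0.055 0 0 0 0.032;0 0 -0.03 0 0 0 0.032;0 0 -0.01 0 0 0 0.032;-0.03 0 0 0 0 0 0.032;-0.05 0 0 0 0 0 0.032;-0.057 0 0 0 0 0 0.032;-0.057 0 0 0 0 0 0.032;-0.057 0 0 0 0 0 0.032"

```text
time_s: 24.62
position: [0.5517, 0.0667, 0.2496]
tool_rot: [[0.052, 0.999, -0.004], [0.999, -0.052, 0.001], [0.0, -0.004, -1.0]]
ft_force: [0.7, -0.9, -2.7]
grip_width: 0.0375
gripper_force: 40.7
```

Call:
move_arm:
  plan: "-0.057 0 0 0 0 0 0.032;-0.057 0 0 0 0 0 0.032;-0.057 0 0 0 0 0 0.032;-0.057 0 0 0 0 0 0.032;-0.057 0 0 0 0 0 0.032;-0.057 0 0 0 0 0 0.032;-0.05 0 0 0 0 0 0.032;-0.036 0 0 0 0 0 0.032;0 0 0 0 0 0 0.032;0 0 0 0 0 0 0.032"

```text
time_s: 25.88
position: [0.5303, -0.3582, 0.25]
tool_rot: [[0.052, 0.999, -0.002], [0.999, -0.052, 0.003], [0.002, -0.002, -1.0]]
ft_force: [0.5, 1.1, -1.8]
grip_width: 0.0382
gripper_force: 40.7
```

```bash
python3 - <<'E'
from h import *
s=env.observe(); print(s["position"],s["tool_rot"],s["grip_width"])
c=viewer.calibration("wrist"); im,d=viewer.get_image("wrist"); cv2.imwrite("pics/w4.png",im[:,:,::-1]); np.savez("pics/w4.npz",d=d,im=im,**c)
P=cloud(c,d); Z=P[...,2]; g=im.astype(int).sum(2)
m=(abs(P[...,0]-.531)<.06)&(abs(P[...,1]+.316)<.06)&(Z>.032)&(Z<.055)
for th in (0,300,400):
    k=max(cv2.findContours((m&(g>th)).astype(np.uint8),cv2.RETR_EXTERNAL,cv2.CHAIN_APPROX_NONE)[0],key=cv2.contourArea)[:,0]
    print(cv2.fitEllipse(np.array([ray(c,p,.04)[:2]*1000 for p in k],np.float32)))
for r in pinpoint("wrist","stage_top"): print(r["pixel"],ray(c,r["pixel"],.04),r["conf"])
E
```

```text
[ 0.53028297 -0.3582219   0.25004656] [[ 0.05204383  0.99864282 -0.00198827]
 [ 0.99864188 -0.05203876  0.00252064]
 [ 0.00241376 -0.00211675 -0.99999485]] 0.03817499253582777
((529.4093627929688, -317.6077575683594), (82.61592864990234, 82.72860717773438), 166.1528778076172)
((529.4093627929688, -317.6077575683594), (82.61592864990234, 82.72860717773438), 166.1528778076172)
((529.4093627929688, -317.6077575683594), (82.61592864990234, 82.72860717773438), 166.1528778076172)
[325.0, 130.5] [ 0.53136815 -0.31618989  0.04      ] 0.76
```

View pics/w4.png

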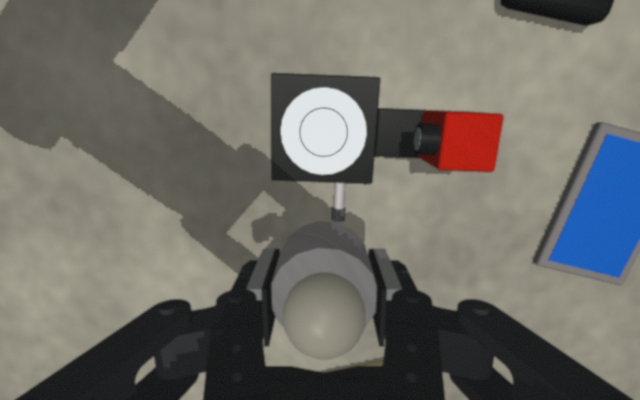

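The stage disc is at (323,131) with its probe to the right, clear of the gripper. Centre is about (0.5297, -0.3172). I move over it and lower to 8 mm above.

Call:
move_arm:
  plan: "0.02 -0.0013 0 0 0 0 0.032;0.0205 -0.0013 0 0 0 0 0.032;0 0 0.03 0 0 0 0.032;0 0 0.05 0 0 0 0.032;0 0 0.05 0 0 0 0.032;0 0 0.04 0 0 0 0.032;0 0 0.02 0 0 0 0.032;0 0 0.01 0 0 0 0.032;0 0 0 0 0 0 0.032;0 0 0 0 0 0 0.032"

```text
time_s: 27.22
position: [0.5305, -0.3188, 0.0526]
tool_rot: [[0.052, 0.999, 0.002], [0.999, -0.052, -0.001], [-0.001, 0.002, -1.0]]
ft_force: [-0.2, 0.3, -2.0]
grip_width: 0.038
gripper_force: 40.7
```

Call:
move_arm:
  plan: "0.0012 -0.0007 0.003 0 0 0 0.032;0 0 0.002 0 0 0 0.032;0 0 0.0015 0 0 0 0.032;0 0 0.001 0 0 0 0.032;0 0 0 0 0 0 0.032;0 0 0 0 0 0 0.032"

```text
time_s: 27.98
position: [0.5294, -0.3174, 0.044]
tool_rot: [[0.052, 0.999, 0.0], [0.999, -0.052, -0.0], [-0.0, 0.0, -1.0]]
ft_force: [-0.4, -0.5, -1.6]
grip_width: 0.0382
gripper_force: 40.7
```

Call:
move_arm:
  plan: "0 0 0.001 0 0 0 0.032;0 0 0.0007 0 0 0 0.032;0 0 0 0 0 0 0.032"

```text
time_s: 28.35
position: [0.5294, -0.3174, 0.0422]
tool_rot: [[0.052, 0.999, -0.0], [0.999, -0.052, 0.0], [0.0, -0.0, -1.0]]
ft_force: [0.4, 0.3, -2.7]
grip_width: 0.0377
gripper_force: 40.9
```

Call:
move_arm:
  plan: "0 0 0.0005 0 0 0 0.032;0 0 0 0 0 0 0.032"

```text
time_s: 28.6
position: [0.5294, -0.3174, 0.0421]
tool_rot: [[0.052, 0.999, 0.0], [0.999, -0.052, -0.0], [-0.0, 0.0, -1.0]]
ft_force: [-2.6, 1.9, 1.5]
grip_width: 0.0378
gripper_force: 41.1
```

Call:
move_arm:
  plan: "0 0 0 0 0 0 0.04;0 0 0 0 0 0 0.046;0 0 0 0 0 0 0.06;0 0 0 0 0 0 0.0854;0 0 0 0 0 0 0.0854;0 0 -0.01 0 0 0 0.0854;0 0 -0.04 0 0 0 0.0854;0 0 -0.055 0 0 0 0.0854;0 0 -0.055 0 0 0 0.0854;-0.02 0 -0.045 0 0 0 0.0854;-0.02 0 0 0 0 0 0.0854;0 0 0 0 0 0 0.0854"

```text
time_s: 30.1
position: [0.5267, -0.3581, 0.2457]
tool_rot: [[0.054, 0.999, -0.001], [0.999, -0.054, 0.001], [0.001, -0.001, -1.0]]
ft_force: [-0.3, 0.1, 0.9]
grip_width: 0.0853
gripper_force: 0.0
```

```bash
python3 - <<'E'
from h import *
s=env.observe(); print(s["position"],s["tool_rot"],s["grip_width"])
c=viewer.calibration("wrist"); im,d=viewer.get_image("wrist"); cv2.imwrite("pics/w5.png",im[:,:,::-1]); np.savez("pics/w5.npz",d=d,im=im,**c)
P=cloud(c,d); Z=P[...,2]; g=im.astype(int).sum(2)
N=(abs(P[...,0]-.531)<.06)&(abs(P[...,1]+.316)<.06)
def ell(m,z):
    k=max(cv2.findContours(m.astype(np.uint8),cv2.RETR_EXTERNAL,cv2.CHAIN_APPROX_NONE)[0],key=cv2.contourArea)[:,0]
    return cv2.fitEllipse(np.array([ray(c,p,z)[:2]*1000 for p in k],np.float32))
print("stage",ell(N&(Z>.032),.04)); print("ball",ell(N&(Z>.076),.08)); print("ped",ell(N&(Z>.061),.07))
tc=viewer.calibration("top"); t,td=viewer.get_image("top"); cv2.imwrite("pics/t2.png",cv2.resize(t[110:310,140:500,::-1],None,fx=2.2,fy=2.2,interpolation=cv2.INTER_CUBIC))
E
```

```text
[ 0.52667857 -0.35813694  0.245747  ] [[ 5.40288214e-02  9.98538746e-01 -1.12206519e-03]
 [ 9.98538903e-01 -5.40276677e-02  1.03427236e-03]
 [ 9.72138459e-04 -1.17630626e-03 -9.99998836e-01]] 0.0852645339369998
stage ((552.676025390625, -562.6659545898438), (185.02577209472656, 625.1683349609375), 84.03556823730469)
ball ((549.920166015625, -531.439208984375), (163.8345947265625, 553.56787109375), 84.03557586669922)
ped ((550.609130859375, -539.2459106445312), (169.13238525390625, 571.468017578125), 84.03557586669922)
```

View pics/w5.png

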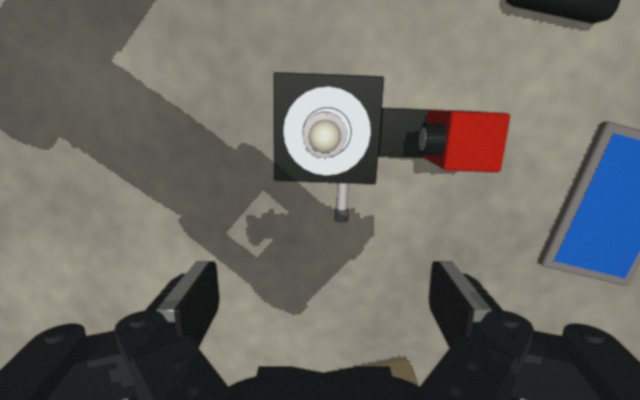

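The ball stands upright at (324,137) on the disc (327,131). I check the centring numerically without the finger pixels.

```bash
python3 - <<'E'
from h import *
f=np.load("pics/w5.npz"); c={k:f[k] for k in ("R","t","fx","fy","cx","cy")}; P=cloud(c,f["d"]); Z=P[...,2]
N=(abs(P[...,0]-.531)<.05)&(abs(P[...,1]+.316)<.05)&(np.mgrid[:400,:640][0]<230); g=f["im"].astype(int).sum(2)
def ell(m,z):
    k=max(cv2.findContours(m.astype(np.uint8),cv2.RETR_EXTERNAL,cv2.CHAIN_APPROX_NONE)[0],key=cv2.contourArea)[:,0]
    return cv2.fitEllipse(np.array([ray(c,p,z)[:2]*1000 for p in k],np.float32))
print("stage",ell(N&(Z>.032),.04)); print("ball",ell(N&(Z>.075),.08)); print("ped",ell(N&(Z>.061),.07))
sub=f["im"][80:185,270:385,::-1]; cv2.imwrite("pics/w5c.png",cv2.resize(sub,None,fx=5,fy=5,interpolation=cv2.INTER_CUBIC))
E
```

```text
stage ((529.3989868164062, -317.6214294433594), (82.6050796508789, 82.73237609863281), 166.56259155273438)
ball ((527.3209838867188, -317.639404296875), (27.069791793823242, 27.36347007751465), 23.1229190826416)
ped ((527.2794799804688, -317.4326477050781), (38.55010223388672, 38.875423431396484), 5.132545471191406)
```

View pics/w5c.png

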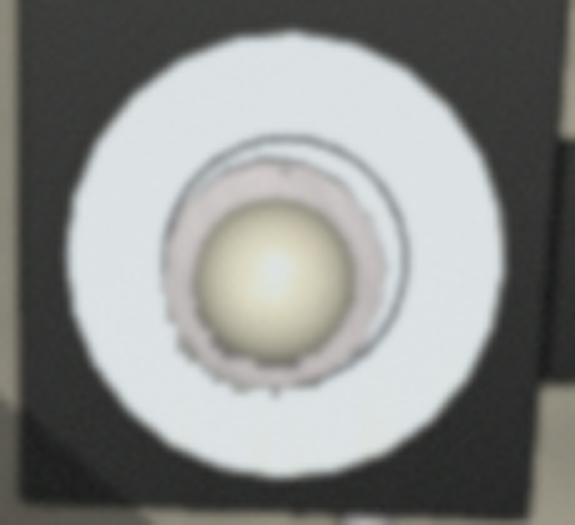

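The ball is 2.1 mm short of centre in x. The +x reaction at each grip supports a wrist-camera x bias of about -2 mm. I have plenty of time, so I regrip, lift slightly and shift it +2.1 mm.

Call:
move_arm:
  plan: "0.02 0 0 0 0 0 0.0854;0.0205 0.0006 0 0 0 0 0.0854;0 0 0.03 0 0 0 0.0854;0 0 0.05 0 0 0 0.0854;0 0 0.05 0 0 0 0.0854;0 0 0.035 0 0 0 0.0854;0 0 0.02 0 0 0 0.0854;0 0 0.01 0 0 0 0.0854;0 0 0 0 0 0 0.0854;0 0 0 0 0 0 0.0854"

```text
time_s: 31.45
position: [0.5305, -0.3169, 0.0528]
tool_rot: [[0.052, 0.999, 0.001], [0.999, -0.052, -0.001], [-0.001, 0.001, -1.0]]
ft_force: [-0.4, -0.3, -0.4]
grip_width: 0.0858
gripper_force: 0.0
```

Call:
move_arm:
  plan: "-0.0004 -0.0008 0.005 0 0 0 0.0854;0 0 0.003 0 0 0 0.0854;0 0 0.0015 0 0 0 0.0854;0 0 0 0 0 0 0.06;0 0 0 0 0 0 0.05;0 0 0 0 0 0 0.046;0 0 0 0 0 0 0.044;0 0 0 0 0 0 0.042;0 0 0 0 0 0 0.04;0 0 0 0 0 0 0.036;0 0 0 0 0 0 0.032;0 0 0 0 0 0 0.032"

```text
time_s: 32.95
position: [0.5293, -0.3173, 0.0424]
tool_rot: [[0.052, 0.999, 0.0], [0.999, -0.052, -0.0], [-0.0, 0.0, -1.0]]
ft_force: [0.5, 0.4, 2.9]
grip_width: 0.0379
gripper_force: 40.4
```

Call:
move_arm:
  plan: "0 0 -0.002 0 0 0 0.032;0 0 -0.001 0 0 0 0.032;-0.0001 0.0021 0 0 0 0 0.032;0 0 0 0 0 0 0.032;0 0 0.001 0 0 0 0.032;0 0 0.001 0 0 0 0.032;0 0 0.0005 0 0 0 0.032;0 0 0 0 0 0 0.032"

```text
time_s: 33.95
position: [0.5312, -0.3175, 0.0427]
tool_rot: [[0.052, 0.999, -0.0], [0.999, -0.052, 0.0], [0.0, -0.0, -1.0]]
ft_force: [-0.1, -0.6, -2.4]
grip_width: 0.0382
gripper_force: 40.3
```

Call:
move_arm:
  plan: "0 0 0.0004 0 0 0 0.032;0 0 0 0 0 0 0.032;0 0 0.0003 0 0 0 0.032;0 0 0 0 0 0 0.032"

```text
time_s: 34.45
position: [0.5313, -0.3175, 0.0425]
tool_rot: [[0.052, 0.999, 0.0], [0.999, -0.052, -0.0], [-0.0, 0.0, -1.0]]
ft_force: [-2.2, 0.3, 3.6]
grip_width: 0.0377
gripper_force: 40.6
```

Call:
move_arm:
  plan: "0 0 0 0 0 0 0.04;0 0 0 0 0 0 0.046;0 0 0 0 0 0 0.06;0 0 0 0 0 0 0.0854;0 0 0 0 0 0 0.0854;0 0 -0.01 0 0 0 0.0854;0 0 -0.04 0 0 0 0.0854;0 0 -0.055 0 0 0 0.0854;0 0 -0.055 0 0 0 0.0854;-0.02 0 -0.045 0 0 0 0.0854;-0.02 0 0 0 0 0 0.0854;0 0 0 0 0 0 0.0854"

```text
time_s: 35.95
position: [0.5286, -0.3582, 0.2461]
tool_rot: [[0.054, 0.999, -0.001], [0.999, -0.054, 0.001], [0.001, -0.001, -1.0]]
ft_force: [0.0, 0.6, 0.8]
grip_width: 0.0857
gripper_force: 0.0
```

```bash
cat >> h.py <<'E'
def snap(n):
    c=viewer.calibration("wrist"); im,d=viewer.get_image("wrist"); cv2.imwrite(f"pics/{n}.png",im[:,:,::-1]); np.savez(f"pics/{n}.npz",d=d,im=im,**c)
    return c,im.astype(int).sum(2),cloud(c,d)
def edge(c,m,z):
    m=m&(np.mgrid[:400,:640][0]<262)
    k=max(cv2.findContours(m.astype(np.uint8),cv2.RETR_EXTERNAL,cv2.CHAIN_APPROX_NONE)[0],key=cv2.contourArea)[:,0]
    return np.array([ray(c,p,z)[:2]*1000 for p in k],np.float32)
E
python3 - <<'E'
from h import *
s=env.observe(); print(s["position"],s["tool_rot"],s["time_s"])
c,g,P=snap("w6"); Z=P[...,2]
N=(abs(P[...,0]-.531)<.05)&(abs(P[...,1]+.316)<.05)&(np.mgrid[:400,:640][0]<230)
for n,zl,z in (("stage",.032,.04),("ball",.075,.08),("ped",.061,.07)): print(n,cv2.fitEllipse(edge(c,N&(Z>zl),z)))
# objects on mat in top view
t,td=viewer.get_image("top"); tc=viewer.calibration("top"); Q=cloud(tc,td)
for n,x,y,h in (("barrel",.547,.038,.124),("housing",.547,-.052,.109)):
    m=(abs(Q[...,0]-x)<.03)&(abs(Q[...,1]-y)<.03)&(abs(Q[...,2]-h)<.008); print(n,m.sum(),cv2.minAreaRect((Q[m][:,:2]*1000).astype(np.float32)),Q[m].mean(0))
E
```

```text
[ 0.52860004 -0.35821213  0.24605364] [[ 5.39517471e-02  9.98542948e-01 -1.09127429e-03]
 [ 9.98543084e-01 -5.39506415e-02  1.01836523e-03]
 [ 9.58006472e-04 -1.14462698e-03 -9.99998886e-01]] 35.95
stage ((529.4017333984375, -317.6033935546875), (82.6480941772461, 82.71078491210938), 144.42832946777344)
ball ((529.2783813476562, -317.9081115722656), (27.127565383911133, 27.33222007751465), 155.31561279296875)
ped ((529.2098999023438, -317.66778564453125), (38.56233596801758, 38.84037780761719), 6.490110397338867)
barrel 163 ((547.7134399414062, 39.28482437133789), (35.03307342529297, 35.305137634277344), 43.20868682861328) [0.54792744 0.03944595 0.12268387]
housing 184 ((546.8822021484375, -53.077423095703125), (34.97904968261719, 35.023006439208984), 88.56958770751953) [ 0.54703161 -0.05192438  0.10747043]
```

The ball is now centred to 0.2 mm, and both tall things stand upright on the mat. Next I fetch the housing.

Call:
move_arm:
  plan: "0.035 0.001 0 0 0 0 0.0854;0.055 0.0009 0 0 0 0 0.0854;0.055 0 0 0 0 0 0.0854;0.055 0 0 0 0 0 0.0854;0.05 0 0 0 0 0 0.0854;0.04 0 0 0 0 0 0.0854;0.017 0 0 0 0 0 0.0854;0 0 0 0 0 0 0.0854;0 0 0.04 0 0 0 0.0854;0 0 0.05 0 0 0 0.0854;0 0 0 0 0 0 0.0854;0 0 0 0 0 0 0.0854"

```text
time_s: 37.55
position: [0.548, -0.052, 0.1587]
tool_rot: [[0.053, 0.999, 0.002], [0.999, -0.053, -0.001], [-0.001, 0.002, -1.0]]
ft_force: [1.4, -0.4, 1.1]
grip_width: 0.0857
gripper_force: 0.0
```

Call:
move_arm:
  plan: "0 -0.001 0.03 0 0 0 0.0854;0 0 0.03 0 0 0 0.0854;0 0 0.016 0 0 0 0.0854;0 0 0.008 0 0 0 0.0854;0 0 0 0 0 0 0.0854;0 0 0 0 0 0 0.0854;0 0 0 0 0 0 0.0854"

```text
time_s: 38.42
position: [0.5465, -0.051, 0.0737]
tool_rot: [[0.052, 0.999, 0.001], [0.999, -0.052, -0.0], [-0.0, 0.001, -1.0]]
ft_force: [0.1, -0.0, 0.3]
grip_width: 0.0854
gripper_force: 0.0
```

Call:
move_arm:
  plan: "-0.0008 0 0.001 0 0 0 0.0854;0 0 0 0 0 0 0.06;0 0 0 0 0 0 0.046;0 0 0 0 0 0 0.042;0 0 0 0 0 0 0.039;0 0 0 0 0 0 0.037;0 0 0 0 0 0 0.035;0 0 0 0 0 0 0.03;0 0 0 0 0 0 0.028;0 0 0 0 0 0 0.028;0 0 0 0 0 0 0.028"
  grip_force: 40

```text
time_s: 39.8
position: [0.5465, -0.0518, 0.0722]
tool_rot: [[0.052, 0.999, 0.001], [0.999, -0.052, -0.0], [-0.0, 0.001, -1.0]]
ft_force: [3.7, 0.7, 2.3]
grip_width: 0.0356
gripper_force: 40.6
```

Call:
move_arm:
  plan: "0 0 -0.01 0 0 0 0.028;0 0 -0.035 0 0 0 0.028;0 0 -0.045 0 0 0 0.028;0 0 -0.038 0 0 0 0.028;0 0 -0.015 0 0 0 0.028;0.028 -0.0055 0 0 0 0 0.028;0.05 -0.0055 0 0 0 0 0.028;0.055 -0.0055 0 0 0 0 0.028;0.055 -0.0055 0 0 0 0 0.028;0.055 -0.0055 0 0 0 0 0.028;0.05 -0.0055 0 0 0 0 0.028;0.03 -0.0055 0 0 0 0 0.028"

```text
time_s: 41.3
position: [0.5231, 0.2748, 0.2145]
tool_rot: [[0.051, 0.999, -0.003], [0.999, -0.051, -0.001], [-0.001, -0.003, -1.0]]
ft_force: [0.6, -0.6, -3.8]
grip_width: 0.0354
gripper_force: 41.0
```

Call:
move_arm:
  plan: "0.0103 -0.0023 0 0 0 0 0.028;0 0 0 0 0 0 0.028;0 0 0.035 0 0 0 0.028;0 0 0.045 0 0 0 0.028;0 0 0.03 0 0 0 0.028;0 0 0.015 0 0 0 0.028;0 0 0.003 0 0 0 0.028;0 0 0 0 0 0 0.028;0 0 0 0 0 0 0.028;0 0 0 0 0 0 0.028"

```text
time_s: 42.55
position: [0.523, 0.2834, 0.0877]
tool_rot: [[0.052, 0.999, 0.001], [0.999, -0.052, 0.0], [0.0, 0.001, -1.0]]
ft_force: [-0.7, -0.9, -3.8]
grip_width: 0.0354
gripper_force: 41.0
```

Target (0.5231, 0.283, 0.0802).

Call:
move_arm:
  plan: "0 0 0.003 0 0 0 0.028;0 0 0.002 0 0 0 0.028;0 0 0.001 0 0 0 0.028;0 0 0 0 0 0 0.028;0 0 0 0 0 0 0.028"

```text
time_s: 43.18
position: [0.5229, 0.2833, 0.0811]
tool_rot: [[0.052, 0.999, 0.0], [0.999, -0.052, 0.0], [0.0, 0.0, -1.0]]
ft_force: [-0.0, 0.6, -3.3]
grip_width: 0.0353
gripper_force: 41.1
```

Call:
move_arm:
  plan: "-0.0003 0.0002 0.0006 0 0 0 0.028;0 0 0.0003 0 0 0 0.028;0 0 0 0 0 0 0.028;0 0 0 0 0 0 0.028"

```text
time_s: 43.68
position: [0.523, 0.283, 0.0802]
tool_rot: [[0.052, 0.999, 0.0], [0.999, -0.052, 0.0], [0.0, 0.0, -1.0]]
ft_force: [-0.1, -1.6, -0.8]
grip_width: 0.0355
gripper_force: 41.2
```

Call:
move_arm:
  plan: "0 0 0.0002 0 0 0 0.028;0 0 0 0 0 0 0.036;0 0 0 0 0 0 0.042;0 0 0 0 0 0 0.06;0 0 0 0 0 0 0.0854;0 0 0 0 0 0 0.0854;0 0 -0.01 0 0 0 0.0854;0 0 -0.04 0 0 0 0.0854;0 0 -0.045 0 0 0 0.0854;-0.0015 -0.002 -0.034 0 0 0 0.0854;0 0 0 0 0 0 0.0854;0 0 0 0 0 0 0.0854"

```text
time_s: 45.18
position: [0.5206, 0.2815, 0.2086]
tool_rot: [[0.052, 0.999, -0.001], [0.999, -0.052, -0.0], [-0.0, -0.001, -1.0]]
ft_force: [-0.3, 0.3, -0.6]
grip_width: 0.0856
gripper_force: 0.0
```

```bash
python3 - <<'E'
from h import *
s=env.observe(); print(s["position"],s["tool_rot"][1,:2],s["time_s"])
snap("w7")
def H(n):
    f=np.load(f"pics/{n}.npz"); c={k:f[k] for k in ("R","t","fx","fy","cx","cy")}; P=cloud(c,f["d"]); g=f["im"].astype(int).sum(2)
    m=(abs(P[...,0]-.521)<.03)&(abs(P[...,1]-.282)<.03)&(P[...,2]>.105)&(P[...,2]<.13)
    for th in (350,400): print(n,cv2.minAreaRect(edge(c,m&(g>th),.117)))
    b=(abs(P[...,0]-.55)<.1)&(abs(P[...,1]-.313)<.1)&(P[...,2]<.03)&(g<190)
    q=edge(c,cv2.morphologyEx(b.astype(np.uint8),cv2.MORPH_CLOSE,np.ones((9,9)))>0,.012); print("board",cv2.minAreaRect(q))
for n in ("w2","w3","w7"): H(n)
E
```

```text
[0.52059734 0.28147585 0.20855066] [ 0.99862789 -0.05236694] 45.175
w2 ((520.8956298828125, 283.38641357421875), (39.139915466308594, 35.862667083740234), 87.26300811767578)
w2 ((520.8521728515625, 282.0690002441406), (36.46729278564453, 35.778812408447266), 87.17383575439453)
board ((550.3019409179688, 313.19525146484375), (148.18565368652344, 148.27113342285156), 1.8720414638519287)
w3 ((520.787841796875, 283.23345947265625), (38.3253288269043, 35.854244232177734), 88.22530364990234)
w3 ((520.9309692382812, 283.1612548828125), (37.23616409301758, 35.90474319458008), 86.96481323242188)
board ((550.36328125, 313.0072326660156), (148.10874938964844, 148.29103088378906), 1.89383065700531)
w7 ((521.727294921875, 283.0824279785156), (38.69227981567383, 35.70486831665039), 87.77770233154297)
w7 ((521.7789306640625, 282.45257568359375), (36.79566955566406, 36.151920318603516), 85.9913101196289)
board ((550.377197265625, 313.0304870605469), (148.1398468017578, 148.12539672851562), 1.9380059242248535)
```

```bash
python3 - <<'E'
from h import *
L=[np.load(f"pics/{n}.npz") for n in ("w3","w7")]; C=[{k:f[k] for k in ("R","t","fx","fy","cx","cy")} for f in L]
# rectify both on plane z to 4px/mm and register
def rectify(f,c,z,x0,y0,n):
    xs=np.arange(n)/4e3; X,Y=np.meshgrid(x0+xs,y0+xs); Q=np.stack([X,Y,np.full_like(X,z)],-1)@c["R"].T+c["t"]
    g=cv2.cvtColor(f["im"],cv2.COLOR_RGB2GRAY)
    return cv2.remap(g,(Q[...,0]/Q[...,2]*c["fx"]+c["cx"]).astype(np.float32),(Q[...,1]/Q[...,2]*c["fy"]+c["cy"]).astype(np.float32),cv2.INTER_CUBIC)
for nm,z,x0,y0,n in (("housing",.117,.498,.259,184),("board holes",.012,.585,.27,150),("board NW",.012,.485,.36,120)):
    a,b=[rectify(f,c,z,x0,y0,n) for f,c in zip(L,C)]
    W=np.eye(2,3,dtype=np.float32); cc,W=cv2.findTransformECC(a,b,W,cv2.MOTION_EUCLIDEAN,(3,200,1e-6))
    p=W@np.array([n/2,n/2,1])-n/2; print(nm,round(cc,3),"shift mm",p/4,"rot",np.degrees(np.arctan2(W[1,0],W[0,0])))
E
```

```text
housing 0.994 shift mm [0.79966038 0.01214718] rot -0.040577557
board holes 0.737 shift mm [0.25188602 0.23516565] rot -3.128529
board NW 0.996 shift mm [-0.08739568 -0.00256235] rot -0.04703388
```

The housing matches its start pose in yaw and y but sits 0.8 mm too far in x. I regrip and correct that.

Call:
move_arm:
  plan: "0.0015 0.002 0.034 0 0 0 0.0854;0 0 0.045 0 0 0 0.0854;0 0 0.035 0 0 0 0.0854;0 0 0.013 0 0 0 0.0854;0 0 0.002 0 0 0 0.0854;0 0 0 0 0 0 0.0854;0 0 0 0 0 0 0.06;0 0 0 0 0 0 0.046;0 0 0 0 0 0 0.042;0 0 0 0 0 0 0.039;0 0 0 0 0 0 0.037;0 0 0 0 0 0 0.035"

```text
time_s: 46.72
position: [0.5233, 0.283, 0.0801]
tool_rot: [[0.052, 0.999, 0.001], [0.999, -0.052, 0.0], [0.0, 0.001, -1.0]]
ft_force: [0.9, 0.0, 1.4]
grip_width: 0.0356
gripper_force: 32.3
```

Call:
move_arm:
  plan: "0 0 0 0 0 0 0.03;0 0 0 0 0 0 0.028;0 0 0 0 0 0 0.028;0 0 0 0 0 0 0.028"

```text
time_s: 47.22
position: [0.5233, 0.283, 0.0801]
tool_rot: [[0.052, 0.999, 0.001], [0.999, -0.052, 0.0], [0.0, 0.001, -1.0]]
ft_force: [2.4, -0.2, 2.9]
grip_width: 0.0354
gripper_force: 40.2
```

Call:
move_arm:
  plan: "0 0 -0.002 0 0 0 0.028;0 0 -0.001 0 0 0 0.028;0 -0.0011 0 0 0 0 0.028;0 0 0 0 0 0 0.028;0 0 0.001 0 0 0 0.028;0 0 0.001 0 0 0 0.028;0 0 0.0005 0 0 0 0.028;0 0 0 0 0 0 0.028;0 0 0 0 0 0 0.028"

```text
time_s: 48.35
position: [0.5219, 0.283, 0.0805]
tool_rot: [[0.052, 0.999, 0.0], [0.999, -0.052, 0.0], [0.0, 0.0, -1.0]]
ft_force: [-0.5, -0.6, -4.0]
grip_width: 0.0359
gripper_force: 40.3
```

Call:
move_arm:
  plan: "0 0.0002 0.0004 0 0 0 0.028;0 0 0 0 0 0 0.028;0 0 0.0003 0 0 0 0.028;0 0 0 0 0 0 0.028"

```text
time_s: 48.85
position: [0.5222, 0.2831, 0.0801]
tool_rot: [[0.052, 0.999, 0.0], [0.999, -0.052, 0.0], [0.0, 0.0, -1.0]]
ft_force: [-1.4, -0.1, 2.1]
grip_width: 0.0356
gripper_force: 40.9
```

Call:
move_arm:
  plan: "0 0 0 0 0 0 0.036;0 0 0 0 0 0 0.042;0 0 0 0 0 0 0.06;0 0 0 0 0 0 0.0854;0 0 0 0 0 0 0.0854;0 0 -0.01 0 0 0 0.0854;0 0 -0.04 0 0 0 0.0854;0 0 -0.045 0 0 0 0.0854;-0.0015 -0.001 -0.034 0 0 0 0.0854;0 0 0 0 0 0 0.0854;0 0 0 0 0 0 0.0854"

```text
time_s: 50.22
position: [0.5207, 0.2815, 0.2084]
tool_rot: [[0.052, 0.999, -0.001], [0.999, -0.052, -0.0], [-0.0, -0.001, -1.0]]
ft_force: [0.5, 0.3, -0.4]
grip_width: 0.0852
gripper_force: 0.0
```

```bash
cat >> h.py <<'E'
def compare(n1,n2,z,x0,y0,n):
    out=[]
    for m in (n1,n2):
        f=np.load(f"pics/{m}.npz"); xs=np.arange(n)/4e3; X,Y=np.meshgrid(x0+xs,y0+xs); Q=np.stack([X,Y,np.full_like(X,z)],-1)@f["R"].T+f["t"]
        out.append(cv2.remap(cv2.cvtColor(f["im"],cv2.COLOR_RGB2GRAY),(Q[...,0]/Q[...,2]*f["fx"]+f["cx"]).astype(np.float32),(Q[...,1]/Q[...,2]*f["fy"]+f["cy"]).astype(np.float32),cv2.INTER_CUBIC))
    cc,W=cv2.findTransformECC(*out,np.eye(2,3,dtype=np.float32),cv2.MOTION_EUCLIDEAN,(3,200,1e-6))
    return round(cc,3),np.round((W@np.array([n/2,n/2,1])-n/2)/4,2),"rot %.2f"%np.degrees(np.arctan2(W[1,0],W[0,0]))
E
python3 - <<'E'
from h import *
s=env.observe(); print(s["position"],s["time_s"]); snap("w8"); print(compare("w3","w8",.117,.498,.259,184))
E
```

```text
[0.52069366 0.28147985 0.20836132] 50.225
(0.996, array([-0.34,  0.14]), 'rot -0.18')
```

Call:
move_arm:
  plan: "-0.03 0.0065 0 0 0 0 0.0854;-0.05 0.0065 0 0 0 0 0.0854;-0.055 0.0065 0 0 0 0 0.0854;-0.05 0.0065 0 0 0 0 0.0854;-0.04 0.0065 0 0 0 0 0.0854;-0.0167 0.0063 0 0 0 0 0.0854;0 0 0 0 0 0 0.0854;0 0 0.035 0 0 0 0.0854;0 0 0.035 0 0 0 0.0854;0 0 0 0 0 0 0.0854;0 0 0 0 0 0 0.0854"

```text
time_s: 51.65
position: [0.5477, 0.039, 0.14]
tool_rot: [[0.051, 0.999, 0.002], [0.999, -0.051, -0.0], [0.0, 0.002, -1.0]]
ft_force: [0.6, -0.0, -0.1]
grip_width: 0.0855
gripper_force: 0.0
```

Call:
move_arm:
  plan: "-0.0004 -0.0006 0.025 0 0 0 0.0854;0 0 0.025 0 0 0 0.0854;0 0 0.01 0 0 0 0.0854;0 0 0.004 0 0 0 0.0854;0 0 0 0 0 0 0.0854;0 0 0 0 0 0 0.0854;0 0 0 0 0 0 0.0854"

```text
time_s: 52.52
position: [0.5467, 0.0378, 0.0752]
tool_rot: [[0.052, 0.999, 0.001], [0.999, -0.052, -0.0], [-0.0, 0.001, -1.0]]
ft_force: [-0.0, -0.5, 0.1]
grip_width: 0.0858
gripper_force: 0.0
```

Call:
move_arm:
  plan: "0.0003 0.0002 0.0006 0 0 0 0.06;0 0 0 0 0 0 0.048;0 0 0 0 0 0 0.044;0 0 0 0 0 0 0.041;0 0 0 0 0 0 0.039;0 0 0 0 0 0 0.037;0 0 0 0 0 0 0.034;0 0 0 0 0 0 0.03;0 0 0 0 0 0 0.03;0 0 0 0 0 0 0.03"
  grip_force: 40

```text
time_s: 53.78
position: [0.5472, 0.038, 0.0744]
tool_rot: [[0.052, 0.999, 0.001], [0.999, -0.052, -0.0], [-0.0, 0.001, -1.0]]
ft_force: [3.8, 0.3, 2.0]
grip_width: 0.037
gripper_force: 40.2
```

Call:
move_arm:
  plan: "0 0 -0.01 0 0 0 0.03;0 0 -0.035 0 0 0 0.03;0 0 -0.045 0 0 0 0.03;0 0 -0.038 0 0 0 0.03;0 0 -0.02 0 0 0 0.03;0.025 -0.006 0 0 0 0 0.03;0.045 -0.006 0 0 0 0 0.03;0.05 -0.006 0 0 0 0 0.03;0.055 -0.006 0 0 0 0 0.03;0.05 -0.006 0 0 0 0 0.03;0.045 -0.006 0 0 0 0 0.03;0.025 -0.005 0 0 0 0 0.03"

```text
time_s: 55.28
position: [0.5194, 0.3366, 0.2211]
tool_rot: [[0.05, 0.999, -0.004], [0.999, -0.05, -0.002], [-0.002, -0.004, -1.0]]
ft_force: [-0.4, -0.1, -3.9]
grip_width: 0.0369
gripper_force: 41.4
```

Call:
move_arm:
  plan: "0.0082 -0.0013 0 0 0 0 0.03;0 0 0 0 0 0 0.03;0 0 0 0 0 0 0.03;0 0 0.035 0 0 0 0.03;0 0 0.045 0 0 0 0.03;0 0 0.033 0 0 0 0.03;0 0 0.015 0 0 0 0.03;0 0 0.003 0 0 0 0.03;0 0 0 0 0 0 0.03;0 0 0 0 0 0 0.03"

```text
time_s: 56.52
position: [0.5209, 0.3433, 0.0924]
tool_rot: [[0.052, 0.999, 0.002], [0.999, -0.052, 0.001], [0.001, 0.002, -1.0]]
ft_force: [-0.1, -0.4, -5.0]
grip_width: 0.037
gripper_force: 41.4
```

Call:
move_arm:
  plan: "-0.0002 0.0001 0.003 0 0 0 0.03;0 0 0.003 0 0 0 0.03;0 0 0.0015 0 0 0 0.03;0 0 0.0005 0 0 0 0.03;0 0 0 0 0 0 0.03;0 0 0 0 0 0 0.03"

```text
time_s: 57.28
position: [0.5205, 0.3429, 0.0832]
tool_rot: [[0.052, 0.999, 0.0], [0.999, -0.052, 0.0], [0.0, 0.0, -1.0]]
ft_force: [-0.2, 0.2, -4.5]
grip_width: 0.0369
gripper_force: 41.5
```

Call:
move_arm:
  plan: "0.0001 0.0002 0.0005 0 0 0 0.03;0 0 0.0004 0 0 0 0.03;0 0 0 0 0 0 0.03;0 0 0 0 0 0 0.03"

```text
time_s: 57.78
position: [0.5207, 0.343, 0.0824]
tool_rot: [[0.052, 0.999, 0.0], [0.999, -0.052, 0.0], [0.0, 0.0, -1.0]]
ft_force: [-0.5, 0.1, -2.7]
grip_width: 0.0373
gripper_force: 41.6
```

Call:
move_arm:
  plan: "0 0 0.0004 0 0 0 0.03;0 0 0 0 0 0 0.03"

```text
time_s: 58.02
position: [0.5208, 0.3431, 0.0824]
tool_rot: [[0.052, 0.999, 0.001], [0.999, -0.052, 0.0], [0.0, 0.001, -1.0]]
ft_force: [-1.4, -0.0, 3.6]
grip_width: 0.0368
gripper_force: 42.0
```

Call:
move_arm:
  plan: "0 0 0 0 0 0 0.04;0 0 0 0 0 0 0.046;0 0 0 0 0 0 0.065;0 0 0 0 0 0 0.0854;0 0 0 0 0 0 0.0854;0 0 -0.01 0 0 0 0.0854;0 0 -0.04 0 0 0 0.0854;0 0 -0.045 0 0 0 0.0854;0 0 -0.026 0 0 0 0.0854;-0.022 -0.001 0 0 0 0 0.0854;-0.021 -0.001 0 0 0 -0.052 0.0854;0 0 0 0 0 0 0.0854"

```text
time_s: 59.52
position: [0.5165, 0.2994, 0.2037]
tool_rot: [[0.002, 1.0, 0.001], [1.0, -0.002, 0.0], [0.0, 0.001, -1.0]]
ft_force: [0.2, 0.0, 0.1]
grip_width: 0.0853
gripper_force: 0.0
```

Call:
move_arm:
  plan: "0 0 0 0 0 0 0.0854;0 0 0 0 0 0 0.0854"

```text
time_s: 59.78
position: [0.5164, 0.3008, 0.2029]
tool_rot: [[0.0, 1.0, 0.0], [1.0, -0.0, 0.0], [0.0, 0.0, -1.0]]
ft_force: [0.1, 0.6, -0.1]
grip_width: 0.0855
gripper_force: 0.0
```

```bash
python3 - <<'E'
from h import *
s=env.observe(); print(s["position"],s["time_s"]); snap("w9")
print("housing",compare("w2","w9",.117,.498,.259,184)); print("barrel",compare("w2","w9",.132,.4985,.3225,168)); print("board",compare("w2","w9",.012,.485,.36,120))
for n in ("w2","w9"):
    f=np.load(f"pics/{n}.npz"); c={k:f[k] for k in ("R","t","fx","fy","cx","cy")}; P=cloud(c,f["d"]); g=f["im"].astype(int).sum(2)
    m=(abs(P[...,0]-.52)<.026)&(abs(P[...,1]-.343)<.026)&(P[...,2]>.122)&(P[...,2]<.145)
    print(cv2.fitEllipse(edge(c,m,.132))[0],cv2.fitEllipse(edge(c,m&(g>250),.132))[0])
E
```

```text
[0.51639453 0.30080602 0.20285855] 59.775
housing (0.975, array([-0.56,  0.11]), 'rot -0.30')
barrel (0.942, array([-0.09,  0.11]), 'rot -1.04')
board (0.999, array([-0.03, -0.02]), 'rot -0.03')
(519.1767578125, 343.5115051269531) (519.263427734375, 343.51141357421875)
(519.6458129882812, 343.57196044921875) (519.7466430664062, 343.48468017578125)
```

View pics/w9.png

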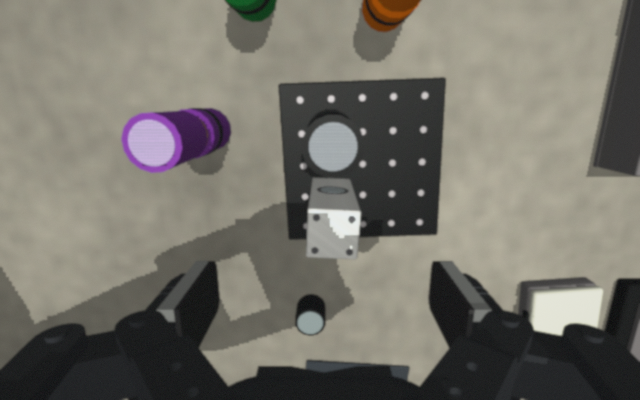

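Both stand upright at their start spots, barrel at (333,147) and housing at (333,232). Both are within about 0.5 mm. I lift clear, check the whole scene from the top, and hand in.

Call:
move_arm:
  plan: "0 0 -0.03 0 0 0 0.0854;0 0 -0.05 0 0 0 0.0854;0 0 -0.04 0 0 0 0.0854;0 0 0 0 0 0 0.0854;0 0 0 0 0 0 0.0854;0 0 0 0 0 0 0.0854"

```text
time_s: 60.58
position: [0.5161, 0.3002, 0.3214]
tool_rot: [[0.0, 1.0, -0.002], [1.0, -0.0, -0.001], [-0.001, -0.002, -1.0]]
ft_force: [0.6, 0.5, 0.1]
grip_width: 0.0854
gripper_force: 0.0
```

```bash
python3 - <<'E'
from h import *
t,_=viewer.get_image("scene"); cv2.imwrite("pics/s9.png",cv2.resize(t[100:340,160:520,::-1],None,fx=2.2,fy=2.2,interpolation=cv2.INTER_CUBIC))
E
```

```text
(no output)
```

View pics/s9.png

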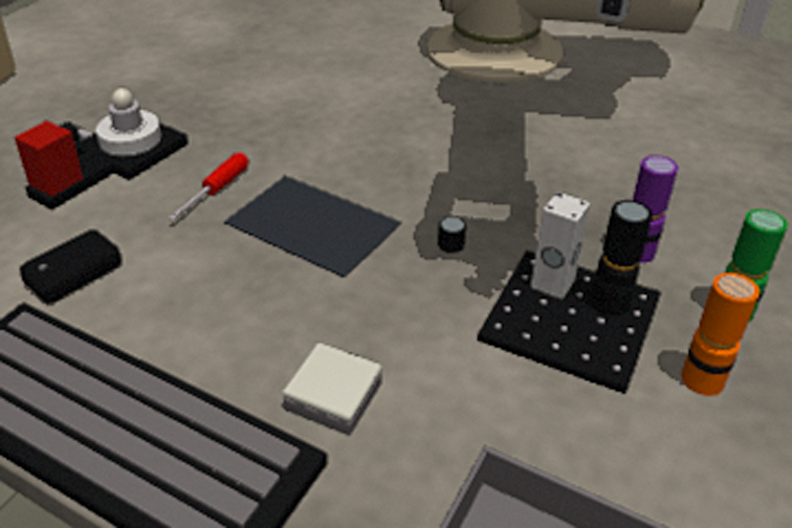

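The ball stands on the stage (122,110), the housing (560,245) and barrel (625,255) are back on the board, and the bystanders have not moved.

```bash
python3 -c "
from rig import env
print(env.close_job())"
```

```text
the job is handed in; nothing more can be done
None
```

The ball stands upright within about 0.3 mm of the middle of the stage, the barrel and the housing are back within about 0.6 mm of their start spots, the bystanders look unmoved, and the job was handed in at about 61 s.

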